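# Set the booth's fan wheel behind its drop-down cover

### The job

On the paint bench's fan console, pull the drop-down cover by its top handle all the way down to its stop, and roll the edge thumbwheel under it until the white line on its rim is level with the white pointer beside the slot. Then push the cover back up until it is fully shut, so that overspray stays off the controls, and leave the things standing around on the bench where they are.

Things in the scene. Friction and masses are not known exactly. Their poses are not given: they have to be found in the camera images.
- console: Fan console: a fixed grey box 300 mm wide, 205 deep, 138 high, its front leaning back 35 deg from upright. Origin on the bench, 55 mm under the middle of the cover's hinge line, at the front foot. x runs front to back (away from the robot at yaw 0), y along the hinge, z up. All directions in these notes are in this frame. Its yaw varies.
- hinge_mid (a point): Middle of the cover's hinge line, 55 mm above the bench; the line runs along the console's y. At cover angle q (cover) the handle bar lies at x = 170 cos(55 deg + q), y = -80, z = 170 sin(55 deg + q) mm from here, with 55 deg = 0.96 rad.
- cover (a joint): Angle (rad) of the cover, a metal door 300 mm wide, 8 thick, reaching 125 mm from the hinge on its bottom edge. 0 = shut on its stop, leaning away from the robot at 55 deg above horizontal; grows as the top swings up and over towards the robot; 1.745 = fully down on its stop, 25 deg above horizontal. Starts shut or a little ajar. A friction hinge keeps it where it is left; 3 to 6 N at the handle moves it.
- handle_mid (a point): Middle of the cover's handle: a round steel bar 12 mm thick, 96 long, parallel to the hinge and 170 mm from it, in the cover's plane beyond its free edge, on two legs. A gap of 39 mm between bar and edge lets a finger through; the bar can turn between the fingers. With the cover shut the box's flat top is 56 mm below the bar. Nothing is above the bar.
- tube_mid (a point): Middle of the white tube light fixed on a post behind the console: 16 mm thick, 114 long along y, straight above the hinge line, 272 mm over the bench, with two thin arms at its ends running level to the back. It is above the wheel, not the handle: a hand straight down on the wheel hits it, so come from the front, under it, tilted 35 to 50 deg from vertical.
- wheel_crest (a point): Outermost point of the thumbwheel's rim, where to press (fixed, does not turn). The black ribbed wheel, radius 32 mm, 12 wide, stands 10 mm out of a slot (52 x 16 mm, long along y) in the grey panel under the cover. The panel is parallel to the shut cover; its outward direction is x = -0.82, z = 0.57. The axle runs up the slope, so the rim rolls sideways, along y.
- wheel (a joint): Turn of the thumbwheel (rad). 0 = the white line (5 mm) across its rim is level with the white pointer bar on the panel, just above the middle of the slot. Positive = line off to the console's +y, where it starts; rolling the rim towards -y lowers it (32 mm of rim = 1 rad). Stops at -0.9 and 0.9. Friction of 0.7 N at the rim holds it; a fingertip pressed on with 3 N or more drags it along.
- tape_a_mid (a point): Bystander: a roll of masking tape lying flat, outer diameter 100, 24 tall, close in front of the console under the swing of the cover (sizes in mm); this point is its middle.
- tape_b_mid (a point): Bystander: a larger roll of masking tape lying flat, outer diameter 110, 24 tall (sizes in mm); this point is its middle.
- jar_a_mid (a point): Bystander: a small lidded paint jar, diameter 48, 65 tall, beside the console (sizes in mm); this point is its middle.
- jar_b_mid (a point): Bystander: a small lidded paint jar, diameter 48, 65 tall, on the open bench (sizes in mm); this point is its middle.
- cup_mid (a point): Bystander: a white mixing cup, diameter 72, 80 tall, beside the console (sizes in mm); this point is its middle.
- brush_mid (a point): Bystander: a wooden-handled brush lying on the bench, about 20 mm thick; this point is near its middle.

How it is judged:
By the outcome, as a careful person would: the job done as asked, in the order asked, and still so for the second after the job is handed in, with the robot touching nothing.
It also fails if it takes over 64 s, if anything falls off the work surface, if the arm or the gripper's body presses on something with over 40 N, if the wrist force passes 120 N, or if a joint passes its speed limit or range.

### The arm

A 6-joint arm with a two-finger parallel gripper is mounted at the origin on the work surface. World frame = base frame: x ahead of the robot, y to its left, z up, the work surface at z = 0. Lengths are in m, angles in rad, forces in N, time in s.
With the tool pointing down it reaches from about 0.35 to 0.925 m from the base axis. Payload 6.4 kg.
Tool frame: the origin (TCP) lies midway between the tips of the shut fingers; the grasp point (between the pads) lies 19 mm behind it; z points along the fingers, x is the direction in which the jaws open and shut, and the axes are right-handed (so a half turn about z gives the same grasp; the last joint's range is limited). The gripper opens to 85 mm and grips with 20 to 120 N. Pads are 22 mm wide; open, the fingers measure 114 mm over their backs; the gripper's body (76 mm by 85 mm) begins 54 mm behind the grasp point. The pads swing forward as they close: fully open they stand 13 mm farther back than shut.
Start: joints at [1.096, 0.245, 1.558, -0, 1.339, -0.174], TCP at [0.193, 0.621, 0.231] pointing down, gripper open.
Joint ranges: [-3.13, 3.13], [-1.02, 2.26], [0.13, 2.54], [-0.95, 4.09], [0.21, 2.88], [-2.74, 2.74]. Speed limits (rad/s): [2.57, 2.57, 3.14, 3.14, 3.14, 3.14].

### API

Orientations are given as a 3x3 rotation matrix whose columns are the frame's x, y, z axes.
In Python, from workcell import * gives the robot as it stands. The module is installed in compiled form; this text tells all that it offers. Calls block until the motion is done:
- goto(position, orientation): joint-space move of the TCP to a pose.
- line_to(position, attitude=None, max_speed=0.15): straight line of the TCP; attitude=None keeps the orientation; max_speed is the mean speed in m/s.
- goto_joints(angles): joint-space move.
- move_gripper(opening, newtons=None): opening from 0.0 (shut) to 1.0 (fully open); newtons is the grip in N (None keeps the last); returns when the fingers have stopped.
- wait(seconds).
- inverse_kinematics(position, orientation): joint angles nearest the present ones, or None.
- state(): the state.
- camera(name): name is "scene" or "top" or "wrist"; returns (picture, depth): 420x560x3 uint8, red, green, blue; 420x560 float32, m along the optical axis (not along the pixel's ray), 0 where there is no reading.
- camera_info(name): a dict with "intrinsics" (3x3 intrinsics, pixels), "extrinsics" (4x4, takes a point from world to camera coordinates). Camera axes: x right, y down, z forward; pixel columns grow to the right and rows downward; lengths in m; the calibration is good to about 2 mm. A picture is of the moment at which its call begins: read the wrist's pose just before it. camera_info takes no time and is no camera call; for the wrist camera it gives the pose at the moment of the call.
A pose or a line that the arm cannot do raises MotionError and nothing moves.
- sign_off(): hands the job in, once; it reports no verdict.
Trained networks look in the newest picture that a camera, given by its name, has taken for a name from the list of things; names that differ only in an ending like _2 or _b are one class to them, and where a whole thing is asked for, a point or a joint stands for the part that bears it (a point fixed in the world has none). Each returns a list of dicts, best first, with "score" (0 to 1); they miss things now and then, are a little off and sometimes report something else, mostly with a low value. They report only what shows in the picture. A call takes as long as a camera call.
- spot_in(query, camera): "box" ([centre column, centre row, width, height] in pixels, round what is visible of it).
- pinpoint(query, camera): "pixel" ([column, row] in pixels: a listed point, or the origin of a listed thing).
The state is a dict: "t": time; "qpos": joint angles; "joint_velocities": joint speeds; "joint_efforts": joint torques, N m; "tcp_pos": TCP position; "ee_rot": TCP orientation; "contact_force": force on the tool from outside, world axes, zero at the start; "torque": the same for the moment, N m; "width": opening from 0.0 (shut) to 1.0 (fully open).
Only numpy, scipy, OpenCV 4.12 (cv2) and the standard library are available. Lean on these libraries where they do the work, as an engineer would, in place of code of your own. Each camera call takes 0.05 s, during which the arm holds its last target.

## Working session

There is one attempt and no reset: what is moved stays moved. The work goes in short steps, each a Python script; the robot and the scene stay as the last script left them, time stands still between calls to the robot, and variables do not carry over. Pictures are saved under pics/ and viewed, and the job is handed in when it is done.

```bash
mkdir -p pics; ls; cat > h.py <<'E'
from workcell import *
import numpy as np, cv2
def snap(cam,fn):
    p,d=camera(cam); cv2.imwrite('pics/'+fn,p[:,:,::-1]); return p,d,camera_info(cam)
def w(px,d,info,z=None):
    K=np.array(info["intrinsics"]);T=np.array(info["extrinsics"])
    u,v=px; 
    if z is None:
        a=d[max(0,int(v)-2):int(v)+3,max(0,int(u)-2):int(u)+3]; a=a[a>0]; z=np.median(a) if len(a) else np.nan
    pc=np.array([(u-K[0,2])/K[0,0]*z,(v-K[1,2])/K[1,1]*z,z])
    return T[:3,:3].T@(pc-T[:3,3])
def proj(P,info):
    K=np.array(info["intrinsics"]);T=np.array(info["extrinsics"])
    c=T[:3,:3]@np.array(P)+T[:3,3]; q=K@c; return q[:2]/q[2]
E
python3 - <<'E'
from h import *
np.set_printoptions(precision=3,suppress=True)
for c in ["scene","top"]:
    p,d,i=snap(c,c+'0.png')
    for n in ["hinge_mid","handle_mid","tube_mid","console","wheel_crest","tape_a_mid","tape_b_mid","jar_a_mid","cup_mid","brush_mid"]:
        for r in pinpoint(n,c)[:2]: print(c,n,round(r["score"],2),np.array(r["pixel"]),w(r["pixel"],d,i))
print(state()["t"])
E
```

```text
pics
scene hinge_mid 0.9 [247.  241.5] [0.61  0.045 0.082]
scene handle_mid 0.74 [194.3 215. ] [ 0.686 -0.089  0.139]
scene tube_mid 0.87 [261.7 209.5] [0.596 0.097 0.275]
scene console 0.7 [249.  251.6] [0.692 0.166 0.272]
scene wheel_crest 0.74 [253.8 256.3] [0.644 0.118 0.133]
scene tape_a_mid 0.58 [283.6 230.4] [ 0.467  0.046 -0.002]
scene tape_b_mid 0.67 [238.8 136.5] [ 0.307 -0.38  -0.003]
scene jar_a_mid 0.56 [303.9 300.3] [0.605 0.274 0.063]
scene cup_mid 0.86 [189.9 203.4] [ 0.653 -0.177  0.077]
scene brush_mid 0.85 [382.  358.9] [0.551 0.505 0.018]
top hinge_mid 0.63 [302.6 186.3] [0.6   0.029 0.064]
top handle_mid 0.69 [326.6 149.2] [ 0.694 -0.035  0.206]
top handle_mid 0.24 [303.2 186.3] [0.6   0.027 0.062]
top tube_mid 0.87 [282.4 182.5] [0.584 0.091 0.275]
top console 0.91 [305.6 187.7] [0.596 0.019 0.058]
top wheel_crest 0.92 [278.7 174. ] [0.629 0.106 0.13 ]
top wheel_crest 0.49 [182.4 277.8] [0.297 0.408 0.066]
top tape_a_mid 0.62 [291.1 228.1] [ 0.466  0.063 -0.   ]
top tape_b_mid 0.78 [423.6 277.3] [ 0.311 -0.384 -0.001]
top jar_a_mid 0.5 [229.7 186.5] [0.594 0.265 0.066]
top cup_mid 0.62 [376.5 177.3] [ 0.644 -0.221  0.003]
top brush_mid 0.68 [161.  206.6] [0.527 0.499 0.017]
1.1
```

View pics/scene0.png

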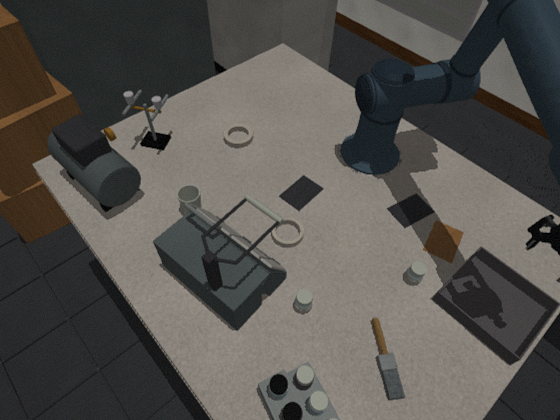

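View pics/top0.png

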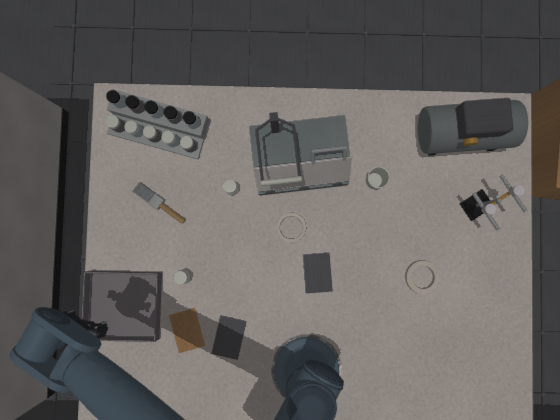

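```bash
cat >> h.py <<'E'
def cloud(d,info):
    K=np.array(info["intrinsics"]);T=np.array(info["extrinsics"])
    v,u=np.mgrid[0:d.shape[0],0:d.shape[1]]
    pc=np.stack([(u-K[0,2])/K[0,0]*d,(v-K[1,2])/K[1,1]*d,d],-1)
    P=(pc-T[:3,3])@T[:3,:3]; P[d<=0]=np.nan; return P
E
python3 - <<'E'
from h import *
np.set_printoptions(precision=4,suppress=True)
p,d,i=snap('top','top1.png')
P=cloud(d,i)
roi=np.zeros(d.shape,bool); roi[100:205,240:362]=1
def sel(a,b): 
    m=roi&(P[...,2]>a)&(P[...,2]<b); return P[m]
def rect(Q,n):
    r=cv2.minAreaRect((Q[:,:2]*1000).astype(np.float32)); c=Q[:,:2].mean(0)
    u,s,vt=np.linalg.svd(Q[:,:2]-c,full_matrices=False); 
    print(n,len(Q),r,'mean',Q.mean(0),'dir',vt[0],np.degrees(np.arctan2(vt[0][1],vt[0][0])))
rect(sel(.132,.145),'boxtop')
rect(sel(.155,.22),'handle')
t=sel(.262,.30); rect(t,'tube+arms')
rect(sel(.02,.22),'console')
# zoom
c=cv2.resize(p[100:210,235:365],None,fx=6,fy=6,interpolation=cv2.INTER_CUBIC)[...,::-1]
cv2.imwrite('pics/topz.png',cv2.convertScaleAbs(c,alpha=1.5)[:600,:780])
for n in ["cover","handle_mid","console"]:
    print(n,[(round(r["score"],2),r["box"]) for r in spot_in(n,"top")])
E
```

```text
boxtop 3648 ((717.7054443359375, 43.52848815917969), (163.02517700195312, 300.6907958984375), 8.29703426361084) mean [0.7273 0.0435 0.1378] dir [-0.1899  0.9818] 100.94828132455224
handle 631 ((709.091552734375, 42.545509338378906), (119.85963439941406, 299.671630859375), 8.696314811706543) mean [0.6757 0.0138 0.176 ] dir [ 0.0894 -0.996 ] -84.86810885360525
tube+arms 705 ((681.1746215820312, 109.32764434814453), (199.62612915039062, 113.73309326171875), 8.053053855895996) mean [0.6662 0.1068 0.2762] dir [-0.9901 -0.1401] -171.94424200128378
console 6087 ((696.8189697265625, 40.57099914550781), (207.0895538330078, 300.61749267578125), 7.893167018890381) mean [0.6926 0.0338 0.1299] dir [-0.1207  0.9927] 96.93014933968941
cover [(0.64, [302.8, 168.8, 98.6, 40.7])]
handle_mid [(0.96, [299.6, 168.2, 99.4, 45.7])]
console [(0.86, [299.2, 154.2, 103.6, 84.3])]
```

View pics/topz.png

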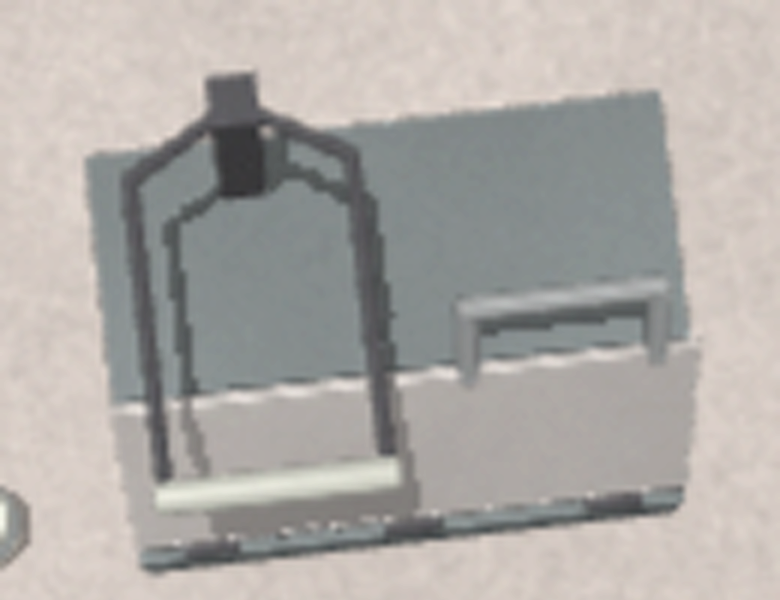

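```bash
python3 - <<'E'
from h import *
np.set_printoptions(precision=4,suppress=True)
yaw=np.radians(8.0); X=np.array([np.cos(yaw),np.sin(yaw),0]);Y=np.array([-X[1],X[0],0]);
p,d=camera('top'); i=camera_info('top')
P=cloud(d,i)
roi=np.zeros(d.shape,bool); roi[100:205,240:362]=1
O=np.array([.5953,.0262,0])
L=np.stack([(P-O)@X,(P-O)@Y,P[...,2]],-1)
Q=L[roi]
for n,m in [("bar",(Q[:,2]>.19)&(Q[:,2]<.23)),("tube",(Q[:,2]>.262)&(Q[:,0]<.03))]:
    q=Q[m];print(n,len(q),np.median(q,0),q.min(0),q.max(0),'slope deg',np.degrees(np.polyfit(q[:,1],q[:,0],1)[0]))
m=(Q[:,2]>.08)&(Q[:,2]<.14)&(Q[:,0]<.06)&(Q[:,1]<-.02)&(Q[:,1]>-.13)
q=Q[m]; A=np.c_[q[:,:2],np.ones(len(q))]; s,r,_,_=np.linalg.lstsq(A,q[:,2],rcond=None); print('cover plane',s,np.degrees(np.arctan(s[0])),np.sqrt(r/len(q)))
b=Q[(Q[:,2]>.132)&(Q[:,2]<.142)&(Q[:,0]>.07)];print('boxtop',np.percentile(b,[0.5,99.5],axis=0))
b=Q[(Q[:,2]>.02)&(Q[:,2]<.25)];print('all',np.percentile(b,[0.2,99.8],axis=0))
p=P[300:301]
E
```

```text
bar 193 [ 0.0892 -0.0691  0.206 ] [ 0.0766 -0.1324  0.1902] [0.1741 0.0807 0.2298] slope deg 24.43785763941188
tube 268 [0.0048 0.0705 0.2776] [-0.0034  0.0134  0.2692] [0.0286 0.1271 0.2863] slope deg 0.1557291825561655
cover plane [ 1.627  -0.0054  0.0571] 58.42435077490968 [0.0035]
boxtop [[ 0.0751 -0.1481  0.1323]
 [ 0.2038  0.1489  0.1419]]
all [[-0.0004 -0.149   0.026 ]
 [ 0.2039  0.1497  0.2325]]
```

```bash
cat >> h.py <<'E'
yaw=np.radians(8.0)
RC=np.array([[np.cos(yaw),-np.sin(yaw),0],[np.sin(yaw),np.cos(yaw),0],[0,0,1]])
O=np.array([.5965,.0264,0])
def L2W(l): return O+RC@np.array(l,float)
def W2L(p): return RC.T@(np.array(p)-O)
def Rl(z,x):
    z=np.array(z,float);z/=np.linalg.norm(z);x=np.array(x,float);x-=z*(x@z);x/=np.linalg.norm(x)
    return RC@np.stack([x,np.cross(z,x),z],1)
def bar(q,r=.170): a=np.radians(55)+q; return np.array([r*np.cos(a),-.08,.055+r*np.sin(a)])
def fs(): 
    s=state(); return np.round(RC.T@np.array(s["contact_force"]),1), np.round(W2L(s["tcp_pos"])*1000,1), round(s["width"],3), round(s["t"],2)
E
python3 - <<'E'
from h import *
np.set_printoptions(precision=3,suppress=True)
for sx in (1,-1):
    R=Rl([0,0,-1],[sx,0,0])
    for q in (0,.06,.6,1.2,1.745):
        b=bar(q)+[0,0,-.019]; print(sx,q,inverse_kinematics(L2W(b),R))
    print(inverse_kinematics(L2W(bar(.06)+[0,0,.10]),R))
    for t in (40,45,50):
        t=np.radians(t); z=[np.sin(t),0,-np.cos(t)]
        for x in ([0,sx,0],[sx,0,0]):
            print('wheel',sx,x,inverse_kinematics(L2W([.03,.07,.12]),Rl(z,x)), inverse_kinematics(L2W([.03,.07,.12]-.1*np.array(z)),Rl(z,x)))
E
```

```text
1 0 [-0.216  0.419  1.445 -0.     1.278 -0.356]
1 0.06 [-0.22   0.395  1.465 -0.     1.281 -0.36 ]
1 0.6 [-0.271  0.18   1.681 -0.     1.28  -0.411]
1 1.2 [-0.347 -0.008  1.938 -0.     1.212 -0.486]
1 1.745 [-0.408 -0.048  2.119 -0.     1.071 -0.548]
[-0.22   0.309  1.356 -0.     1.477 -0.36 ]
wheel 1 [0, 1, 0] [-0.079  0.041  2.135  0.472  0.311 -2.191] [-0.115 -0.279  2.256  0.34   0.507 -2.067]
wheel 1 [1, 0, 0] [-0.079  0.041  2.135  0.472  0.311 -0.621] [-0.115 -0.279  2.256  0.34   0.507 -0.497]
wheel 1 [0, 1, 0] [-0.087  0.034  2.178  0.799  0.223 -2.519] [-0.131 -0.314  2.325  0.496  0.408 -2.226]
wheel 1 [1, 0, 0] [-0.087  0.034  2.178  0.799  0.223 -0.948] [-0.131 -0.314  2.325  0.496  0.408 -0.655]
wheel 1 [0, 1, 0] None [-0.148 -0.337  2.389  0.757  0.321 -2.49 ]
wheel 1 [1, 0, 0] None [-0.148 -0.337  2.389  0.757  0.321 -0.919]
-1 0 None
-1 0.06 None
-1 0.6 [-0.271  0.18   1.681 -0.     1.28   2.731]
-1 1.2 [-0.347 -0.008  1.938 -0.     1.212  2.655]
-1 1.745 [-0.408 -0.048  2.119 -0.     1.071  2.594]
None
wheel -1 [0, -1, 0] [-0.079  0.041  2.135  0.472  0.311  0.95 ] [-0.115 -0.279  2.256  0.34   0.507  1.074]
wheel -1 [-1, 0, 0] [-0.079  0.041  2.135  0.472  0.311  2.521] [-0.115 -0.279  2.256  0.34   0.507  2.645]
wheel -1 [0, -1, 0] [-0.087  0.034  2.178  0.799  0.223  0.623] [-0.131 -0.314  2.325  0.496  0.408  0.916]
wheel -1 [-1, 0, 0] [-0.087  0.034  2.178  0.799  0.223  2.194] [-0.131 -0.314  2.325  0.496  0.408  2.487]
wheel -1 [0, -1, 0] None [-0.148 -0.337  2.389  0.757  0.321  0.652]
wheel -1 [-1, 0, 0] None [-0.148 -0.337  2.389  0.757  0.321  2.223]
```

```bash
python3 - <<'E'
from h import *
np.set_printoptions(precision=3,suppress=True)
R=Rl([0,0,-1],[1,0,0])
s=state()
q1=inverse_kinematics(np.array(s["tcp_pos"])+[0,0,.2],np.array(s["ee_rot"])); q2=inverse_kinematics(L2W(bar(.06)+[0,0,.22]),R)
print(q1,q2)
goto_joints(q1); goto_joints(q2)
goto(L2W(bar(.06)+[0,0,.06]),R)
p,d,i=snap('wrist','w1.png'); print(fs())
for n in ["handle_mid","cover"]:
    for r in pinpoint(n,'wrist'): print(n,r, W2L(w(r["pixel"],d,i)) if n=="handle_mid" else '')
P=cloud(d,i);L=(P-O)@RC
m=(L[...,2]>.185)&(L[...,2]<.215)&(L[...,1]>-.12)&(L[...,1]<-.04)
q=L[m];print(len(q),np.median(q,0),q.min(0),q.max(0))
snap('top','t2.png')
E
```

```text
[ 1.096  0.162  1.297 -0.     1.683 -0.174] [-0.22   0.278  1.183 -0.     1.681 -0.36 ]
(array([0. , 0.2, 0.5]), array([ 90.5, -80.4, 263.4]), 0.998, 5.82)
handle_mid {'pixel': [284.7, 230.3], 'score': 0.58} [ 0.093 -0.081  0.208]Traceback (most recent call last):
  File "<stdin>", line 11, in <module>
ValueError: it knows: brush_mid, console, cup_mid, handle_mid, hinge_mid, jar_a_mid, jar_b_mid, tape_a_mid, tape_b_mid, tube_mid, wheel_crest
```

View pics/w1.png

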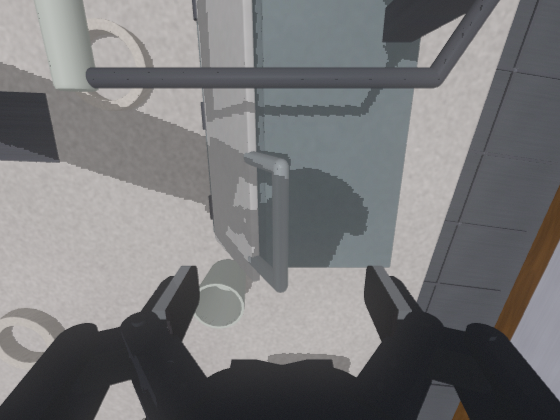

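The bar runs vertically in the picture around (282, 222), midway between the fingers. The network's point there agrees with my pose estimate. Next I descend, grip and swing.

```bash
python3 - <<'E'
from h import *
R=Rl([0,0,-1],[1,0,0]); q0=.05
g=lambda q: L2W(bar(q)+[0,0,-.019])
line_to(g(q0),max_speed=.12); print(fs())
move_gripper(0.0,25); print(fs())
for q in np.linspace(q0,.6,5)[1:]:
    line_to(g(q),max_speed=.12); print(round(q,2),fs())
snap('scene','s3.png')
E
```

```text
(array([-0.9,  0.5,  1. ]), array([ 91. , -80.2, 181. ]), 1.001, 6.68)
(array([-0.9, -0.2,  0.7]), array([ 90.3, -80. , 180. ]), 0.132, 7.35)
0.19 (array([-1.4, -0.7,  0.4]), array([ 69.6, -80. , 191.2]), 0.126, 7.69)
0.32 (array([-0.8,  0.1,  0.3]), array([ 48. , -80. , 199.3]), 0.13, 8.03)
0.46 (array([-1. ,  0.9,  2.3]), array([ 25.3, -80.1, 204.5]), 0.126, 8.38)
0.6 (array([-1.7,  1. ,  3.5]), array([  2.2, -80.1, 206.6]), 0.131, 8.72)
```

View pics/s3.png

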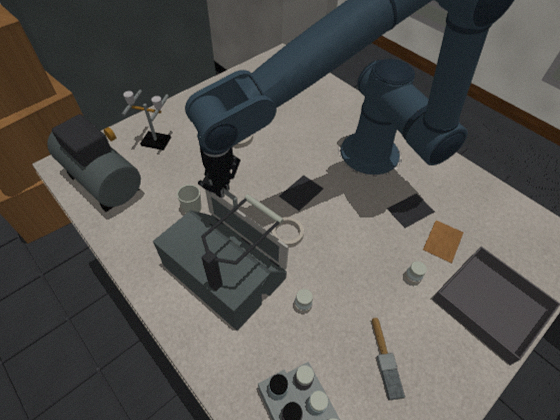

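The bar is held at about (215, 185), and the cover is coming up with it. I'll carry on down to the stop.

```bash
python3 - <<'E'
from h import *
R=Rl([0,0,-1],[1,0,0])
g=lambda q: L2W(bar(q)+[0,0,-.019])
for q in list(np.linspace(.6,1.70,9)[1:])+[1.745,1.765]:
    line_to(g(q),max_speed=.12); print(round(q,2),fs())
q=1.765
while q<1.80 and np.linalg.norm(fs()[0])<15:
    q+=.01; line_to(g(q),max_speed=.05); print(round(q,3),fs())
snap('scene','s4.png')
E
```

```text
0.74 (array([-3.5,  0.4,  6.7]), array([-21.6, -80.1, 205.1]), 0.131, 9.11)
0.88 (array([-3.2, -0.5,  5.2]), array([-44.8, -80.1, 200. ]), 0.132, 9.45)
1.01 (array([-3.8, -2.3,  1.8]), array([-66.9, -80.1, 191.9]), 0.127, 9.79)
1.15 (array([-1.8, -2.7, -1.1]), array([-87.8, -80. , 181. ]), 0.129, 10.13)
1.29 (array([ 0.9, -1.1, -4.2]), array([-106.6,  -80. ,  167.9]), 0.127, 10.47)
1.42 (array([ 3.5, -3.1, -6.7]), array([-123.5,  -80. ,  152.1]), 0.132, 10.82)
1.56 (array([ 7.8, -2.8, -8.4]), array([-137.8,  -80.1,  134.1]), 0.128, 11.16)
1.7 (array([ 8.9, -1.9, -9.1]), array([-149.4,  -80.1,  114.6]), 0.128, 11.5)
1.75 (array([10.5,  2.1,  2.2]), array([-150.3,  -80.6,  110.7]), 0.127, 11.75)
1.76 (array([ 7.3,  6.2, 15.2]), array([-150.2,  -81. ,  109.9]), 0.127, 12.0)
```

View pics/s4.png

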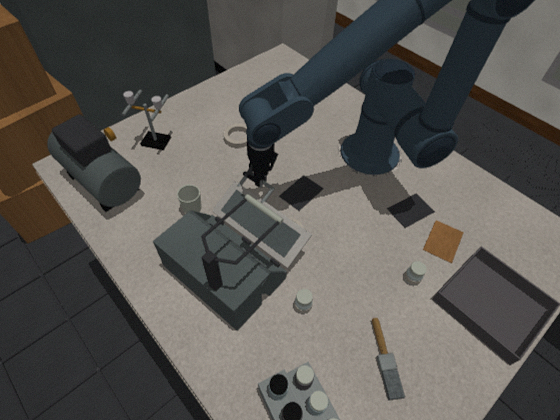

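```bash
sed -i 's/^O=.*/O=np.array([.5995,.0270,0])/' h.py; python3 - <<'E'
from h import *
np.set_printoptions(precision=4,suppress=True)
line_to(L2W(bar(1.745)+[0,0,-.019]),max_speed=.1)
move_gripper(1.0); print(fs())
s=state(); line_to(np.array(s["tcp_pos"])+[0,0,.12],max_speed=.25)
p,d,i=snap('top','t5.png')
P=cloud(d,i);L=(P-O)@RC
for r in pinpoint("wheel_crest","top"): print('top',r,W2L(w(r["pixel"],d,i)))
c=[W2L(w(r["pixel"],d,i)) for r in pinpoint("handle_mid","top")];print('handle',c,bar(1.745))
p,d,i=snap('scene','s5.png')
for r in pinpoint("wheel_crest","scene"): print('scene',r,W2L(w(r["pixel"],d,i)))
t=np.radians(40); z=np.array([np.sin(t),0,-np.cos(t)]); R=Rl(z,[0,-1,0])
tgt=L2W(np.array([.03,.07,.12])-.13*z); qs=inverse_kinematics(tgt,R); print(qs)
goto(tgt,R); move_gripper(0.0)
p,d,i=snap('wrist','w5.png')
for r in pinpoint("wheel_crest","wrist"): print('wrist',r,W2L(w(r["pixel"],d,i)))
print(fs())
E
```

```text
(array([-0.2,  0.1,  0.3]), array([-154.1,  -80. ,  107.8]), 0.997, 13.01)
top {'pixel': [278.8, 177.3], 'score': 0.88} [0.0372 0.0753 0.0768]
handle [] [-0.154  -0.08    0.1269]
scene {'pixel': [253.1, 252.9], 'score': 0.75} [0.0136 0.0391 0.0445]
[-0.1257 -0.3682  2.2766  0.3149  0.5754  1.0988]
wrist {'pixel': [279.8, 194.2], 'score': 0.94} [0.0465 0.0718 0.0962]
wrist {'pixel': [283.8, 130.3], 'score': 0.41} [-0.0049  0.0691  0.2769]
(array([-0.2,  0.1, -1.2]), array([-53.6,  70. , 219.6]), 0.0, 16.22)
```

View pics/w5.png

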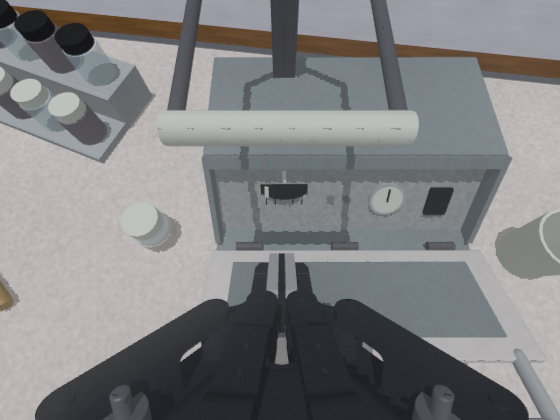

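View pics/t5.png

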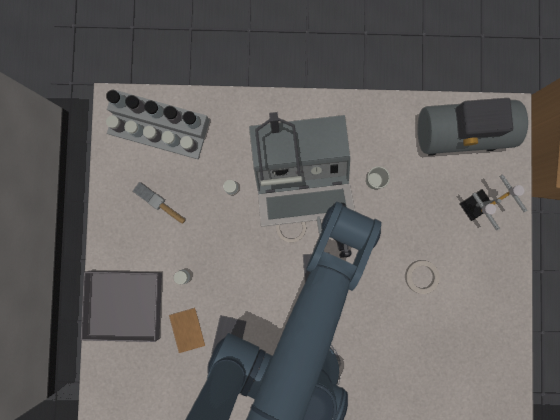

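```bash
python3 - <<'E'
from h import *
np.set_printoptions(precision=4,suppress=True)
p,d,i=snap('wrist','w6.png')
P=cloud(d,i);L=(P-O)@RC
c=cv2.resize(p[160:220,240:330],None,fx=8,fy=8,interpolation=cv2.INTER_CUBIC)[...,::-1]
cv2.imwrite('pics/w6z.png',cv2.convertScaleAbs(c,alpha=1.6))
q=L[170:235,310:360].reshape(-1,3); q=q[(q[:,2]>.06)&(q[:,2]<.13)]
n=np.array([-.819,0,.574]); up=np.array([.574,0,.819]); h=np.array([0,0,.055])
print('panel offset',np.median((q-h)@n))
W=L[180:206,256:312]; N=(W-h)@n; U=(W-h)@up
for r in range(0,26,2): print(180+r,np.round(N[r,::4]*1000).astype(int),round(float(np.nanmedian(U[r]))*1000))
print(np.round(L[190,256:312:4,1]*1000))
print([ (x["pixel"],w(x["pixel"],d,i)) for x in pinpoint("hinge_mid","wrist")])
E
```

```text
panel offset -0.024506866467253245
180 [-24 -24 -25 -25 -25 -24 -25 -23 -26 -25 -24 -25 -24 -25] 72
182 [-25 -25 -24 -25 -25 -24 -25 -24 -25 -25 -24 -25 -25 -25] 70
184 [-25 -23 -28 -27 -28 -28 -27 -28 -28 -28 -28 -28 -28 -25] 66
186 [-24 -25 -24 -23 -23 -22 -24 -23 -23 -23 -23 -25 -24 -25] 65
188 [-24 -24 -24 -19 -20 -18 -19 -20 -20 -20 -20 -20 -24 -24] 65
190 [-25 -25 -24 -18 -18 -17 -15 -14 -16 -15 -16 -21 -24 -24] 63
192 [-25 -24 -24 -19 -18 -16 -14 -14 -14 -16 -16 -19 -24 -24] 61
194 [-25 -24 -24 -19 -17 -16 -15 -14 -13 -16 -17 -20 -25 -25] 58
196 [-25 -24 -25 -19 -17 -17 -15 -15 -15 -16 -16 -20 -24 -24] 56
198 [-24 -24 -24 -24 -25 -17 -13 -14 -15 -17 -15 -25 -25 -26] 50
200 [-24 -25 -25 -24 -25 -25 -24 -25 -25 -25 -26 -26 -24 -25] 47
202 [-24 -24 -25 -24 -25 -25 -25 -24 -25 -25 -23 -25 -25 -23] 44
204 [-24 -23 -24 -24 -24 -24 -25 -25 -25 -25 -25 -24 -25 -24] 41
[98. 94. 89. 85. 80. 76. 72. 67. 63. 59. 54. 50. 45. 41.]
[([342.2, 246.2], array([0.5979, 0.0278, 0.0592]))]
```

View pics/w6z.png

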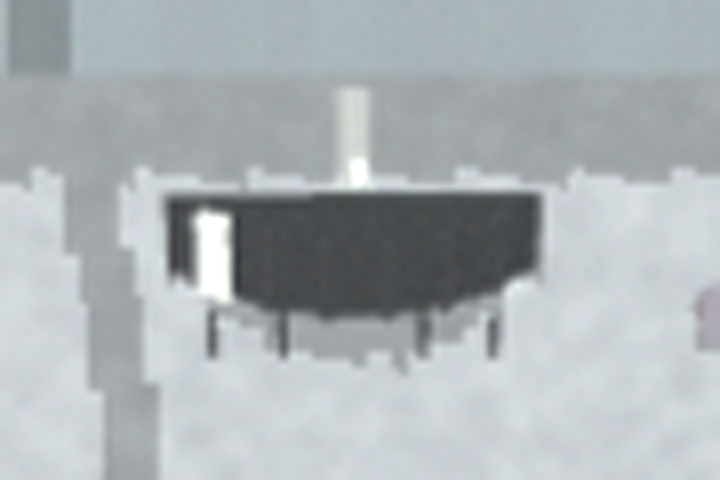

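```bash
python3 - <<'E'
from h import *
np.set_printoptions(precision=4,suppress=True)
s=state(); T=np.array(camera_info('wrist')["extrinsics"]); c=-T[:3,:3].T@T[:3,3]
print('cam in tool',np.array(s["ee_rot"]).T@(c-np.array(s["tcp_pos"])))
t=np.radians(40); z=np.array([np.sin(t),0,-np.cos(t)])
for tt in (40,43,46,50):
  t=np.radians(tt); z=np.array([np.sin(t),0,-np.cos(t)])
  for sx in (1,-1): print(tt,sx,inverse_kinematics(L2W([.045,.068,.094]),Rl(z,[0,sx,0])),inverse_kinematics(L2W([.045,.045,.094]),Rl(z,[0,sx,0])))
E
```

```text
cam in tool [-0.0002 -0.0819 -0.1422]
40 1 [-0.074   0.1354  2.0946  0.553   0.2624 -2.2731] [-0.122   0.1354  2.0946  0.6359  0.2837 -2.3897]
40 -1 [-0.074   0.1354  2.0946  0.553   0.2624  0.8685] [-0.122   0.1354  2.0946  0.6359  0.2837  0.7519]
43 1 [-0.0786  0.1324  2.1198  0.7823  0.2111 -2.5027] [-0.1277  0.1324  2.1198  0.8645  0.239  -2.6187]
43 -1 [-0.0786  0.1324  2.1198  0.7823  0.2111  0.6389] [-0.1277  0.1324  2.1198  0.8645  0.239   0.5229]
46 1 None None
46 -1 None [-0.1333  0.1324  2.1434  1.179   0.2113  0.2078]
50 1 None None
50 -1 None [-0.1406  0.1374  2.1721  1.6671  0.2145 -0.2815]
```

```bash
cat >> h.py <<'E'
NI=np.array([.819,0,-.574]); tt=np.radians(40); TZ=np.array([np.sin(tt),0,-np.cos(tt)])
RW=Rl(TZ,[1,0,0]); RV=Rl(TZ,[0,-1,0])
CR=np.array([.045,.068,.094]); VIEW=np.array([-.0536,.068,.2196])
def press(y,F=5.0,maxd=.012):
    # approach from 8 mm out, step in until force
    base=fs2()[0]
    c=CR.copy(); c[1]=y
    d=-.010
    line_to(L2W(c+NI*d),RW,max_speed=.12)
    base=np.mean([fs2()[0] for _ in range(3)],0)
    while d<maxd:
        d+=.001; line_to(L2W(c+NI*d),RW,max_speed=.04)
        f=(fs2()[0]-base)@(-NI)
        if f>F: break
    print('press d',round(d*1000,1),'f',round(f,1),fs()); return d,base,f
def fs2():
    s=state(); return RC.T@np.array(s["contact_force"]), W2L(s["tcp_pos"])
E
python3 - <<'E'
from h import *
print(inverse_kinematics(L2W(VIEW),RW))
goto(L2W(VIEW),RW); print(fs())
line_to(L2W(CR-TZ*.03+[0,.008,0]),RW,max_speed=.2); print(fs())
d,b,f=press(.076)
for y in (.072,.068,.064):
    line_to(L2W(np.array([CR[0],y,CR[2]])+NI*d),RW,max_speed=.04); print(y,np.round(fs2()[0]-b,1),fs()[1:])
c=CR.copy();c[1]=.064
line_to(L2W(c-TZ*.03),RW,max_speed=.1)
p,dd,i=snap('wrist','w7.png'); print(fs())
snap('scene','s7.png')
E
```

```text
[-0.13101931 -0.36858056  2.2768108   0.32045731  0.57705667 -0.48072092]
(array([-0.3,  0.1, -0.1]), array([-53.6,  68. , 219.6]), 0.001, 17.73)
(array([-0.2,  0.8,  0.4]), array([ 25.8,  76. , 117.5]), -0.002, 18.52)
press d 0.0 f 14.7 (array([-10.9,   1.3,   9.3]), array([44.7, 76.4, 94.2]), 0.002, 21.35)
0.072 [-14.7  -0.4  12.1] (array([44.6, 72.3, 94.3]), 0.002, 21.6)
0.068 [-15.4  -0.6  12.3] (array([44.5, 68.2, 94.4]), -0.001, 21.85)
0.064 [-14.8  -1.2  12.6] (array([44.5, 64.1, 94.4]), -0.0, 22.1)
(array([ 0.2, -0.2,  0.7]), array([ 25.9,  63.9, 116.7]), -0.004, 22.6)
```

View pics/w7.png

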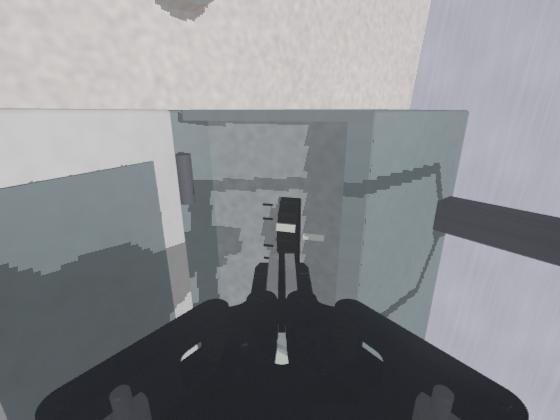

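```bash
python3 - <<'E'
from h import *
np.set_printoptions(precision=4,suppress=True)
p,d,i=snap('wrist','w8.png')
cv2.imwrite('pics/w8z.png',cv2.convertScaleAbs(cv2.resize(p[190:262,250:340],None,fx=8,fy=8,interpolation=cv2.INTER_CUBIC)[...,::-1],alpha=1.3))
P=cloud(d,i);L=(P-O)@RC
g=p.astype(int).min(2); R0=slice(190,255)
m=np.zeros(g.shape,bool); m[190:255,270:335]=g[190:255,270:335]>175
n,lab,st,ce=cv2.connectedComponentsWithStats(m.astype(np.uint8))
h=np.array([0,0,.055])
for k in range(1,n):
    if st[k][4]>8:
        q=L[lab==k]; print(st[k],ce[k],np.nanmedian(q,0),'N',np.nanmedian((q-h)@-NI),q[:,1].min(),q[:,1].max())
E
```

```text
[278 224  18   9 124] [286.4435 227.8306] [0.0466 0.0761 0.0956] N -0.015146415188318262 0.07360388875408885 0.07860718356678553
[304 235   5   5  16] [305.625 237.625] [0.0598 0.067  0.1001] N -0.02319507670864189 0.06570479646387752 0.0690591064699552
```

View pics/w8z.png

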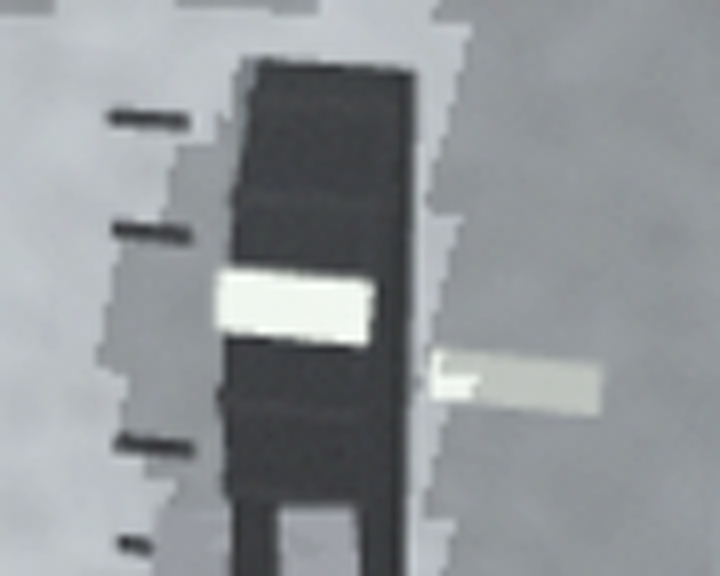

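```bash
cat > meas.py <<'E'
from h import *
def meas(fn):
    p,d,i=snap('wrist',fn); P=cloud(d,i);L=(P-O)@RC; g=p.astype(int).min(2)
    h=np.array([0,0,.055]); up=np.array([.574,0,.819])
    N=(L-h)@-NI; U=(L-h)@up
    m=(g>150)&(N<-.008)&(N>-.028)&(U>.04)&(U<.09)&(L[...,1]>.03)&(L[...,1]<.105)
    n,lab,st,ce=cv2.connectedComponentsWithStats(m.astype(np.uint8))
    for k in range(1,n):
        if st[k][4]>8:
            q=L[lab==k]; print(st[k],np.round(ce[k],1),'y',np.round(1000*np.array([np.median(q[:,1]),q[:,1].min(),q[:,1].max()]),1),'N',round(1000*np.median(N[lab==k]),1),'U',round(1000*np.median(U[lab==k]),1))
E
python3 - <<'E'
from h import *
from meas import meas
d,b,f=press(.0720)
for y in (.0675,.0628):
    line_to(L2W(np.array([CR[0],y,CR[2]])+NI*d),RW,max_speed=.04); print(y,np.round(fs2()[0]-b,1),fs()[1:])
c=CR.copy();c[1]=.0628
line_to(L2W(c-TZ*.03),RW,max_speed=.1); meas('w9.png')
line_to(L2W(VIEW),RW,max_speed=.25); goto(L2W(VIEW),RV); meas('w10.png'); print(fs())
p=cv2.imread('pics/w10.png'); cv2.imwrite('pics/w10z.png',cv2.convertScaleAbs(cv2.resize(p[160:220,240:330],None,fx=8,fy=8,interpolation=cv2.INTER_CUBIC),alpha=1.4))
E
```

```text
press d -1.0 f 7.1 (array([-5.6, -0.4,  3.6]), array([44.1, 72. , 94.7]), 0.0, 25.28)
0.0675 [-5.9 -0.7  4.3] (array([44.1, 67.3, 94.7]), -0.003, 25.54)
0.0628 [-5.3  0.   4. ] (array([44.1, 62.6, 94.6]), -0.002, 25.81)
[302 232   7   6  28] [304.7 235. ] y [67.3 65.3 69.8] N -23.2 U 70.9
[276 236  19   9 134] [284.9 240. ] y [66.5 63.7 69.2] N -14.3 U 59.8
[282 190   4  10  38] [283.4 194.3] y [66.4 64.2 67.5] N -13.9 U 60.4
(array([-0.6,  0.5, -0.4]), array([-53.6,  68. , 219. ]), 0.002, 28.42)
```

View pics/w10z.png

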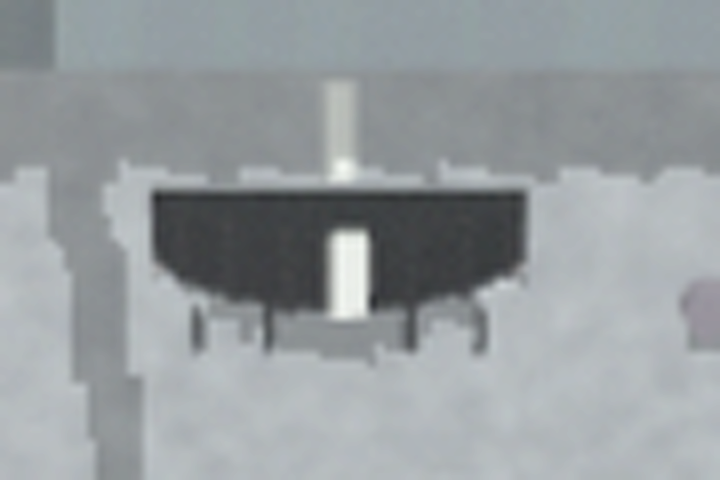

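View pics/w9.png

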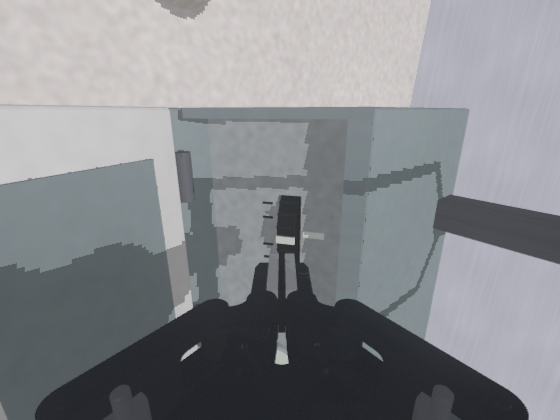

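```bash
python3 - <<'E'
from h import *
from meas import meas
goto(L2W(CR-TZ*.03),RW)
c=CR.copy(); c[1]=.0665
line_to(L2W(c-NI*.005),RW,max_speed=.12); y0=fs2()[1][1]
line_to(L2W(c-NI*.001),max_speed=.04); print(fs(),y0)
y0=fs2()[1][1]
c[1]+=.0010; line_to(L2W(c-NI*.001),max_speed=.02); print(fs(), fs2()[1][1]-y0)
line_to(L2W(c-NI*.02),max_speed=.1); 
line_to(L2W(VIEW),RW,max_speed=.25); goto(L2W(VIEW),RV); meas('w12.png'); print(fs())
p=cv2.imread('pics/w12.png'); cv2.imwrite('pics/w12z.png',cv2.convertScaleAbs(cv2.resize(p[160:220,240:330],None,fx=8,fy=8,interpolation=cv2.INTER_CUBIC),alpha=1.4))
R=Rl([0,0,-1],[1,0,0])
for z in (.06,-.019): print(inverse_kinematics(L2W(bar(1.745)+[0,0,z]),R))
E
```

```text
(array([-3.1,  0.7,  2.7]), array([44.3, 66.5, 95.2]), -0.001, 30.55) 0.06656776718994424
(array([-3.9,  0. ,  3.8]), array([44.3, 67.5, 95. ]), 0.003, 30.8) 0.0009566067131587808
[281 190   4  10  40] [282.5 194.5] y [67.  65.3 68.6] N -13.6 U 59.9
(array([0. , 0.3, 0.5]), array([-53.6,  68. , 219. ]), 0.003, 33.31)
[-4.04573510e-01 -1.59282945e-01  2.05997545e+00 -4.44089210e-16
  1.24090015e+00 -5.44199850e-01]
[-4.04573510e-01 -4.12076506e-02  2.11212076e+00 -4.44089210e-16
  1.07067955e+00 -5.44199850e-01]
```

View pics/w12z.png

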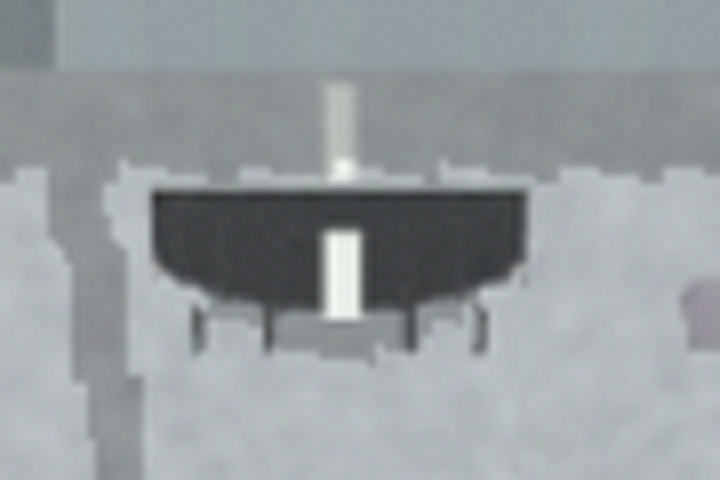

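The line (zoom x 342) now sits under the pointer (zoom x 341). Next I close the cover.

```bash
python3 - <<'E'
from h import *
R=Rl([0,0,-1],[1,0,0])
g=lambda q: L2W(bar(q)+[0,0,-.019])
goto(L2W(bar(1.745)+[0,0,.075]),R)
move_gripper(1.0); 
line_to(g(1.745),max_speed=.15); print(fs())
move_gripper(0.0,25); print(fs())
for q in np.linspace(1.745,.08,13)[1:]:
    line_to(g(q),max_speed=.12); print(round(q,2),fs())
b=fs2()[0]
for q in (.04,.02,0,-.015,-.03,-.045):
    line_to(g(q),max_speed=.05); f=fs(); print(q,f)
    if np.linalg.norm(f[0])>18: break
snap('scene','s13.png')
E
```

```text
(array([0.4, 0.3, 0.5]), array([-153.4,  -80.4,  108.7]), 0.995, 36.32)
(array([ 3.6,  1.4, -1.1]), array([-153.4,  -80.1,  108.2]), 0.128, 36.98)
1.61 (array([ 2.1, -0.3, -1.4]), array([-142.6,  -80.1,  128.5]), 0.129, 37.33)
1.47 (array([-5.5,  0.1,  5.3]), array([-129.1,  -80.1,  147.4]), 0.127, 37.68)
1.33 (array([-10. ,   0.8,  11.3]), array([-113. ,  -80.1,  164.7]), 0.127, 38.03)
1.19 (array([-7.4,  2. , 11.7]), array([-93.2, -80.1, 179.8]), 0.126, 38.38)
1.05 (array([-3.5,  2.7, 10.6]), array([-71.7, -80.1, 191.6]), 0.129, 38.73)
0.91 (array([-1.3,  1.8,  8.4]), array([-49.3, -80.2, 200.1]), 0.128, 39.08)
0.77 (array([0.2, 0.6, 7.5]), array([-26.4, -80.2, 205. ]), 0.125, 39.43)
0.64 (array([1.5, 0.1, 6. ]), array([ -3.1, -80.2, 206.8]), 0.13, 39.78)
0.5 (array([ 1.4, -0.6,  4.4]), array([ 19.8, -80.2, 205.1]), 0.129, 40.13)
0.36 (array([ 2. , -0.5,  1.6]), array([ 42.5, -80.1, 200.2]), 0.129, 40.48)
0.22 (array([ 1.5, -2.2, -2.1]), array([ 64.4, -80. , 192.2]), 0.127, 40.83)
0.08 (array([ 1.3, -1.8, -1.6]), array([ 85.7, -80. , 182.1]), 0.129, 41.18)
0.04 (array([ 0.2, -1.9, -3. ]), array([ 91.5, -80. , 178.6]), 0.125, 41.47)
0.02 (array([-1.4, -2.7, -2.6]), array([ 94.4, -80. , 176.7]), 0.129, 41.72)
0 (array([-1.3, -1.7, -3.1]), array([ 97.5, -80. , 174.8]), 0.129, 41.97)
-0.015 (array([-9.2, -1.3,  3.6]), array([ 98.2, -80. , 174.2]), 0.13, 42.22)
-0.03 (array([-21.6,   0.1,  13.3]), array([ 98.3, -80. , 174.1]), 0.127, 42.47)
```

View pics/s13.png

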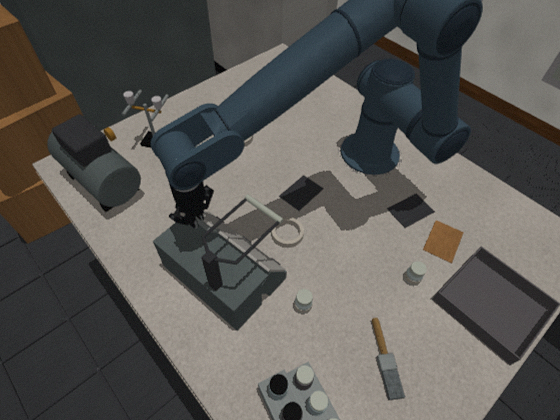

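The bar hit a hard stop at x = 98 mm, which matches q ≈ 0. I'll ease off, release, retreat and verify.

```bash
python3 - <<'E'
from h import *
np.set_printoptions(precision=4,suppress=True)
g=lambda q: L2W(bar(q)+[0,0,-.019])
line_to(g(-.012),max_speed=.05); print(fs())
move_gripper(1.0); print(fs())
s=state(); line_to(np.array(s["tcp_pos"])+[0,0,.09],max_speed=.15)
p,d,i=snap('wrist','w14.png'); P=cloud(d,i); L=(P-O)@RC
m=(L[...,2]>.18)&(L[...,2]<.215)&(L[...,1]>-.115)&(L[...,1]<-.045)&(L[...,0]>.07)&(L[...,0]<.12); m[270:]=0
q=L[m]; print('bar top',len(q),np.median(q,0),np.percentile(q,[2,98],axis=0), 'expect',bar(0))
h=np.array([0,0,.055]);up=np.array([.574,0,.819])
U=(L-h)@up;N=(L-h)@-NI
m=(U>.03)&(U<.12)&(abs(N)<.03)&(L[...,1]<-.02)&(L[...,1]>-.14);m[270:]=0
a=np.polyfit(U[m],N[m],1); print('cover tilt rad',a, m.sum())
s=state(); line_to(np.array(s["tcp_pos"])+[0,0,.15],max_speed=.25)
qq=inverse_kinematics(L2W([-.15,-.2,.42]),np.array(state()["ee_rot"])); 
goto_joints(qq)
p,d,i=snap('scene','s14.png')
for n in ["tape_a_mid","tape_b_mid","jar_a_mid","cup_mid","brush_mid","handle_mid"]:
    for r in pinpoint(n,'scene')[:2]: print(n,round(r["score"],2),np.array(r["pixel"]),w(r["pixel"],d,i))
p,d,i=snap('top','t14.png'); print(fs())
E
```

```text
(array([-7.3, -1.7,  1.8]), array([ 98.2, -80. , 174.3]), 0.128, 42.77)
(array([0.2, 0.3, 0.6]), array([ 99.2, -80. , 174.1]), 1.002, 43.48)
bar top 1287 [ 0.0979 -0.0779  0.1982] [[ 0.0923 -0.1136  0.1946]
 [ 0.1034 -0.0462  0.2   ]] expect [ 0.0975 -0.08    0.1943]
cover tilt rad [-0.2447  0.0182] 5976
tape_a_mid 0.66 [285.4 232.3] [ 0.4678  0.0557 -0.0014]
tape_b_mid 0.93 [234.9 135.6] [ 0.3164 -0.3924 -0.0014]
jar_a_mid 0.8 [301.1 300.5] [0.6117 0.2699 0.0642]
cup_mid 0.8 [191.1 204.9] [ 0.6493 -0.1791  0.0646]
brush_mid 0.66 [384.8 355.8] [0.539  0.5045 0.0171]
handle_mid 0.92 [193.1 219.6] [ 0.7139 -0.04    0.196 ]
(array([-0.4,  1. , -0.5]), array([-149.6, -199.9,  419.9]), 0.998, 46.48)
```

View pics/s14.png

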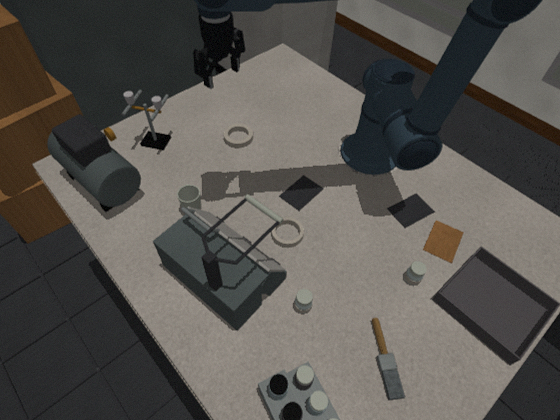

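View pics/w14.png

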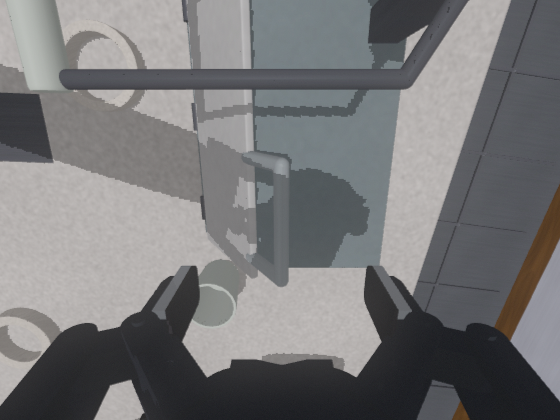

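```bash
python3 - <<'E'
from h import *
p,d,i=snap('top','t15.png'); L=(cloud(d,i)-O)@RC
Q=L[100:205,240:362].reshape(-1,3)
m=(Q[:,2]>.075)&(Q[:,2]<.125)&(Q[:,0]<.06)&(Q[:,1]<-.02)&(Q[:,1]>-.13);q=Q[m]
print(np.degrees(np.arctan(np.polyfit(q[:,0],q[:,2],1)[0])), np.degrees(np.arctan(1/np.polyfit(q[:,2],q[:,0],1)[0])))
a=cv2.imread('pics/top0.png').astype(int);b=cv2.imread('pics/t15.png').astype(int)
for n,(u,v,r) in dict(jar=(231,187,14),cup=(376,178,16),brush=(160,203,28),jarb=(182,277,14),tapeb=(421,277,20),tapea=(292,227,20)).items(): print(n,np.abs(a-b)[v-r:v+r,u-r:u+r].mean().round(1))
sign_off()
E
```

```text
53.5917468509106 55.05408292386514
jar 10.6
cup 10.1
brush 10.0
jarb 10.6
tapeb 37.1
tapea 10.6
the job is handed in; nothing more can be done
```

The job is done and handed in at about 46.5 s of the 64 s allowed. I gripped the cover's handle and pulled it down to its stop, where the force rose sharply. I then rolled the thumbwheel in two strokes plus a 1 mm correction, pushed the cover back up to its hard stop, let go and backed the arm away.

**Wheel:** in the last picture before closing, the white line was within about 0.2 mm of the pointer. It could not be seen again once the cover was shut.

**Cover:** after release, the handle bar measured x = 98 mm with its top at 200 mm, against 97.5 and 200.3 mm expected when shut. The cover's slope in the top camera came out at 53.6° and 55.1° from two fits, against 55°. An earlier slope fit from the wrist camera disagreed, probably because it took in points from the box top, so I discarded it.

**Bystanders:** nothing stood visibly elsewhere in the before and after pictures. The final picture comparison showed only a similar small change at all of them except the larger tape roll. That one differed more (37 against about 10). In the last scene picture it was still in place, about 1 cm from its first reading and within the network's scatter. The arm is parked over that area in the top view, so I take the difference to be the arm, but I did not check further.

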